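Shut the flow-cell loader and hold the flush coupler on its tilted inlet nipple

ROBOT

A 7-joint arm with a two-finger parallel gripper is mounted at the origin on the work surface. World frame = base frame: x ahead of the robot, y to its left, z up, the work surface at z = 0. Lengths are in m, angles in rad, forces in N, time in s.
With the tool pointing down it reaches from about 0.4 to 0.85 m from the base axis. Payload 10.4 kg.
Tool frame: the origin (TCP) lies at the very end of the fingers, on their centre line; the grasp point (between the pads) lies 19 mm behind it; x points along the fingers, z is the direction in which the jaws open and shut, and the axes are right-handed (so a half turn about x gives the same grasp; the last joint's range is limited). The gripper opens to 85 mm and grips with 20 to 120 N. Pads are 22 mm wide; open, the fingers measure 114 mm over their backs; the gripper's body (76 mm by 85 mm) begins 54 mm behind the grasp point. The pads swing forward as they close: fully open they stand 13 mm farther back than shut.
Start: joints at [1.193, 0.332, -0.065, 1.46, 0.022, 1.35, -0.088], TCP at [0.217, -0.586, 0.231] pointing down, gripper open.
Joint ranges: [-2.6, 2.6], [-0.5, 2.12], [-1.47, 1.34], [0.16, 2.42], [-1.27, 4.41], [0.06, 2.06], [-2.6, 2.6]. Speed limits (rad/s): [2.22, 2.22, 2.79, 2.79, 3.14, 3.14, 3.14].

INTERFACE

Orientations are given as a unit quaternion [x, y, z, w].
In Python, from workcell import telemetry, viewer, manip, spot_in, mark_of gives the robot as it stands. The module is installed in compiled form; this text tells all that it offers.
- The arm moves only by the shell command python3 -m crank 'ROWS' [FORCE]. ROWS is JSON, a list of rows, each a list of 3 entries, a list of its own where there are three numbers: the closure, from 0 (fully open) to 1 (shut), then the shift along the world's x, y, z in cm, then the turn, a rotation vector about the world's x, y, z in rad. A call has 1 to 12 rows; each row shifts and turns the commanded pose from where the row before left it; what a row does not reach is not made up. A row lasts 1/12 s, in which the tool goes at most 41.7 mm and 7.16 degrees, less where a joint would pass 70% of its speed; a pose out of reach is approached as far as the arm can. A call with a gripper value outside its range is refused whole. The fingers move at their own pace and stop on an object; FORCE is the grip in N (left out, the last holds). Time passes only in rows, so rows that do not move let the fingers close. It gives the time, the measured TCP pose, the force and the opening at its end, in the units of the state.
- telemetry.get_obs(): the state, without advancing time (a new reading comes with each control period).
- viewer.camera(name): name is "scene" or "top" or "wrist"; returns a dict with "frame" (384x512x3 uint8, red, green, blue), "intrinsics" (3x3 intrinsics, pixels), "cam_to_world" (4x4, takes a point from camera to world coordinates). Camera axes: x right, y up, looking along -z (the intrinsics and any distortion apply to the point x, -y, -z); pixel columns grow to the right and rows downward; lengths in m; the calibration is good to about 2 mm. A picture is of the moment at which its call begins. There is no depth.
- manip.hand_in(): hands the job in, once; it reports no verdict.
Trained networks look in a picture, given as the dict that the camera call returned (one of the last four; its "shot" number tells which), for a name from the list of things; names that differ only in an ending like _2 or _b are one class to them, and where a whole thing is asked for, a point or a joint stands for the part that bears it (a point fixed in the world has none). Each returns a list of dicts, best first, with "conf" (0 to 1); they miss things now and then, are a little off and sometimes report something else, mostly with a low value. They report only what shows in the picture. A call takes as long as a camera call. They do not tell look-alikes from the thing itself.
- spot_in(thing, picture): "location" ([x, y, z] in m, in the coordinates of the camera as it stood for that picture, good to about 4 mm: the middle of the surface that is visible of it).
- mark_of(thing, picture): "location" ([x, y, z] in m, in the coordinates of the camera as it stood for that picture, good to about 4 mm: a listed point, or the origin of a listed thing).
The state is a dict: "clock": time; "joint_pos": joint angles; "joint_velocities": joint speeds; "tau": joint torques, N m; "position": TCP position; "ee_rot": TCP orientation; "ft_force": force on the tool from outside, world axes, zero at the start; "torque": the same for the moment, N m; "grip_width": opening from 0.0 (shut) to 1.0 (fully open).
Only numpy, scipy, OpenCV 4.12 (cv2) and the standard library are available. Lean on these libraries where they do the work, as an engineer would, in place of code of your own. Each camera call takes 0.05 s, during which the arm holds its last target. There are 200 camera calls.

TASK

The flow cell is loaded: first shut the loader's lid fully. Then take the coupler from its stand, press it squarely onto the tilted nipple of the inlet block until it snaps over the nipple's leaf springs, and keep pushing until the sprung collar is right down at its stop. Finish while still gripping the coupler and holding it pressed down against the spring - do not let go - with the lid still shut and the bottles, cup and pipette left where they stand.

Things in the scene. Friction and masses are not known exactly. Their poses are not given: they have to be found in the camera images.
- loader: flow-cell loader: black open-topped box 150 (x) x 120 (y) x 60 tall, fixed to the bench, a glass cassette already lying in it. Origin: centre of its underside; z up. Its black lid with a glass window is hinged on its far (+x) rim
- lid (a joint): angle of the loader's lid, rad: 0 is fully shut, lying flat on the rim; grows as the front edge swings up and away (starts 0.8 to 1.35; 1.57 would be upright). The hinge is stiff: the lid stays where it is left and follows a push of 1 to 4 N at its front edge
- lid_hinge (a point): point on the hinge line, at the middle of the lid's inner far edge (60.5 above the bench); its frame turns with the lid: the lid plate (150 long, 120 wide, 8 thick) reaches from here along -x, its outer face is z = +8, y is the hinge line
- lid_edge (a point): middle of the lid's front edge, on its outer (upper when shut) face, 150 from the hinge; its frame turns with the lid, z is the outward normal of the outer face
- inlet_block: aluminium block fixed to the bench: base plate 100 x 90 x 12 (centred 10 ahead of the origin, +x), on it a block tilted like the nipple, highest corner about 70 above the bench. It carries the nipple. Origin: bench level; z up
- nipple: steel post 15 dia, 46 long, its last 8 tapering to 6 dia. Origin: its foot, 59 above the bench; +z is its axis, outward and up, leaning 17 degrees (0.30 rad) from vertical towards the block's -x (roughly towards the robot). Two bent leaf springs on its sides (+y, -y) stand out to 11.2 from the axis, widest 27 from the foot. The sprung collar, a dark ring 33 dia, rides round it
- collar (a joint): travel of the sprung collar down along the nipple, m: 0 free (top 22 mm from the foot), 0.010 fully pressed against its stop (top 12 mm from the foot). Spring 800 N/m: about 1 N at 0, 9 N at the stop
- coupler: coupler, 0.14 kg: round steel skirt 30 dia, 53 long, above it a square grey grip 30 x 30 (53 to 98 along z), then a brass stub to 110. Origin: centre of the mouth at its lower end; +z from the mouth up through the grip; x, y square to the grip's faces. Mouth 18 dia; behind a 5 thick lip the socket is 25 dia, 45 deep in all. Starts upright, mouth down, in the stand
- coupler_grip (a point): centre of the coupler's square grip, 75 above its mouth; same axes as the coupler. Push along the nipple's axis: the lip meets the leaf springs with the mouth about 32 from the nipple's foot and needs 5 to 15 N to pass them; snapped over at a mouth 18 from the foot
- nipple_tip (a point): tip of the nipple, 46 from its foot on the axis; same axes as the nipple. With the coupler snapped on and let go, the collar's spring lifts it back to a mouth about 19 to 23 from the foot; pushed right home its mouth is 12 from the nipple's foot, with the collar at its stop, and it must be kept pushed there
- stand: grey parking stand fixed to the bench: plate 80 x 80 x 8 with a ring 42 outer, 34 inner dia, its top 30 above the bench. Origin: centre of the underside. The coupler's mouth rests on the plate, 8 above the bench
- vial: small clear glass vial with a white cap, 22 dia x 45 tall, between the stations. Loose; leave it alone. Origin: centre of its underside
- dropper: small amber glass bottle with a black cap, 24 dia x 55 tall, between the stations. Loose; leave it alone. Origin: centre of its underside
- cup: clear plastic drinking cup, 76 dia x 100 tall, at the back. Loose; leave it alone. Origin: centre of its underside
- pipette: hand pipette lying down, about 270 long, up to 32 high, at the back. Loose; leave it alone. Origin: on its axis half-way along the body, at bench level
Not all that is in view belongs to the job. Leave any green, orange or turquoise look-alike of the loader alone.

How it is judged:
On the way, in this order (a step that is already met when the one before it is completed fails the run):
1. the loader's lid is shut (value of joint lid below 0.05 rad), for 0.2 s.
2. the coupler sits squarely on the nipple and has snapped over its leaf springs (angle between the z axis of coupler and the z axis of nipple, either way round below 0.14 rad and x of coupler in the frame of nipple between -0.004 and 0.004 m and y of coupler in the frame of nipple between -0.004 and 0.004 m and z of coupler in the frame of nipple below 0.018 m and value of joint lid below 0.05 rad), for 0.1 s.
At the end, for the whole second after the job is handed in: At the end and for a second after: lid within 0.05 rad of shut; coupler on the nipple within 0.14 rad of its axis and 4 mm sideways, mouth at most 14.5 mm from the foot; collar pressed at least 7.5 of 10 mm; fingers press on the coupler with over 3 N; it is still (angle between the z axis of coupler and the z axis of nipple, either way round below 0.14 rad and x of coupler in the frame of nipple between -0.004 and 0.004 m and y of coupler in the frame of nipple between -0.004 and 0.004 m and z of coupler in the frame of nipple below 0.0145 m and value of joint collar above 0.0075 m and value of joint lid below 0.05 rad and contact force between the fingers and coupler above 3 N and linear speed of coupler below 0.02 m/s); the arm keeps its last pose, push and grip.
It fails at once if a bottle, the cup or the pipette is moved more than 30 mm (distance of any of vial, dropper, cup, pipette from where it was at the start of the episode above 0.03 m).
It also fails if it takes over 58 s, if anything falls off the work surface, if the arm or the gripper's body presses on something with over 40 N, if the wrist force passes 120 N, or if a joint passes its speed limit or range.

## Working session

There is one attempt and no reset: what is moved stays moved. The work goes in short steps, Python scripts to look and compute and a shell command to move; the robot and the scene stay as the last step left them, time stands still between calls to the robot, and variables do not carry over. Pictures are saved under pics/ and viewed, about 8 in all and at most 12, crops included, and the job is handed in when it is done.

```bash
mkdir -p pics; cat > h.py <<'E'
import numpy as np, cv2
from workcell import telemetry, viewer, manip, spot_in, mark_of
from scipy.spatial.transform import Rotation as R
def cam(n,save=None):
    p=viewer.camera(n)
    if save: cv2.imwrite('pics/'+save,p['frame'][:,:,::-1])
    return p
def W(p,l): return (p['cam_to_world']@np.r_[l,1])[:3]
def px(p,w):
    c=np.linalg.inv(p['cam_to_world'])@np.r_[w,1]; k=p['intrinsics']@np.array([c[0],-c[1],-c[2]]); return k[:2]/k[2]
def find(p,names,f=mark_of,n=3):
    for t in names:
        for d in f(t,p)[:n]:
            w=W(p,d['location']); print(t,round(d['conf'],2),w.round(4),px(p,w).round(0),{k:v for k,v in d.items() if k not in('conf','location')} if 0 else '')
def st():
    s=telemetry.get_obs(); print(s['clock'],'pos',np.round(s['position'],4),'x',R.from_quat(s['ee_rot']).as_matrix()[:,0].round(3),'z',R.from_quat(s['ee_rot']).as_matrix()[:,2].round(3),'F',np.round(s['ft_force'],1),'w',s['grip_width']); return s
E
python3 - <<'E'
from h import *
s=st()
N=['loader','lid_hinge','lid_edge','inlet_block','nipple','nipple_tip','coupler','coupler_grip','stand','vial','dropper','cup','pipette']
ims=[]
for n in('scene','top'):
    p=cam(n,f'{n}1.png'); print(n,p['cam_to_world'][:3,3]); find(p,N,n=2)
a=cv2.imread('pics/scene1.png');b=cv2.imread('pics/top1.png')
E
```

```text
0.0 pos [ 0.217  -0.5857  0.2305] x [-0.001  0.001 -1.   ] z [ 0.347 -0.938 -0.001] F [ 0.8 -0.2 -0.4] w 0.9969478314611494
scene [0.92310789 0.79688543 0.72132427]
loader 0.93 [ 0.341  -0.2595  0.    ] [266. 144.] 
loader 0.93 [ 0.394   0.4888 -0.0005] [410. 305.] 
lid_hinge 0.96 [0.3791 0.2703 0.0633] [355. 222.] 
lid_hinge 0.94 [ 0.411  -0.24    0.0618] [251. 136.] 
lid_edge 0.95 [ 0.2726 -0.2781  0.0675] [281. 120.] 
lid_edge 0.93 [0.2701 0.0344 0.0648] [334. 163.] 
inlet_block 0.79 [ 5.746e-01  3.281e-01 -2.000e-04] [300. 284.] 
inlet_block 0.69 [ 5.791e-01 -5.000e-04  1.848e-01] [234. 150.] 
nipple 0.71 [0.5742 0.3296 0.0574] [302. 268.] 
nipple 0.51 [ 0.5859 -0.0027 -0.0013] [235. 205.] 
nipple_tip 0.64 [0.5558 0.3252 0.1044] [310. 249.] 
coupler 0.64 [0.5582 0.3234 0.1065] [308. 248.] 
coupler 0.48 [ 0.5479 -0.3065  0.0096] [208. 150.] 
coupler_grip 0.49 [ 0.5434 -0.3114  0.0841] [206. 130.] 
stand 0.68 [0.6639 0.0029 0.0617] [209. 198.] 
stand 0.61 [ 5.488e-01 -3.092e-01  3.000e-04] [207. 152.] 
vial 0.45 [0.5928 0.1555 0.0019] [259. 240.] 
vial 0.2 [ 0.5462 -0.3073  0.0846]
[... 534 characters left out ...]
  0.3301 -0.0013] [160. 181.] 
nipple 0.51 [0.5707 0.328  0.0644] [155. 179.] 
nipple_tip 0.63 [0.5548 0.3284 0.1057] [152. 183.] 
nipple_tip 0.24 [ 5.911e-01  1.508e-01 -4.000e-04] [227. 174.] 
coupler 0.76 [ 0.5458 -0.3044  0.0085] [398. 193.] 
coupler_grip 0.51 [ 0.5495 -0.3095  0.0838] [410. 189.] 
stand 0.84 [ 0.5506 -0.3052  0.0043] [398. 191.] 
stand 0.73 [0.5916 0.1486 0.002 ] [228. 174.] 
vial 0.62 [0.5892 0.1488 0.0029] [228. 175.] 
vial 0.5 [ 0.5485 -0.3032  0.0096] [398. 192.] 
dropper 0.42 [ 0.4769 -0.1477 -0.0017] [339. 218.] 
cup 0.93 [7.796e-01 1.498e-01 7.000e-04] [228. 105.] 
pipette 0.67 [0.5557 0.3282 0.1067] [152. 183.] 
pipette 0.63 [ 0.7839 -0.0707  0.0034] [310. 104.]
```

View pics/scene1.png

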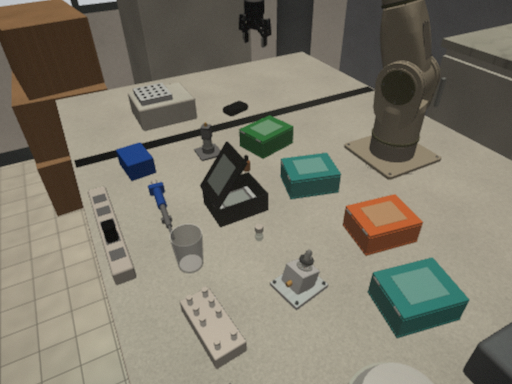

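View pics/top1.png

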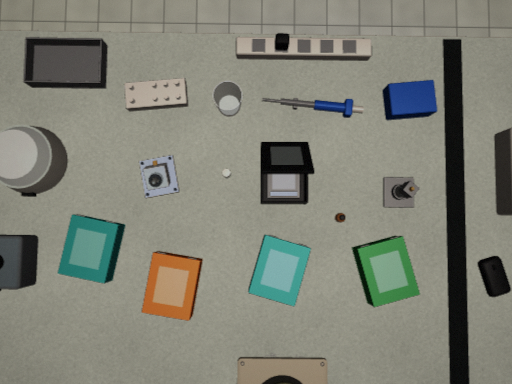

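Candidates for the loader (top view): black at (285,172), turquoise (280,268) and (92,248), orange (172,285), green (387,270). There is also an empty black tray at (65,62). Only the black one at (285,172) has a raised lid with a window and a cassette inside, so that is the loader. I'll confirm it in one crop, along with the coupler at (398,190) and the nipple at (157,180).

```bash
python3 - <<'E'
from h import *
a=cv2.imread('pics/scene1.png');b=cv2.imread('pics/top1.png')
f=lambda im,x,y,w=50:cv2.resize(im[y-w:y+w,x-w:x+w],(300,300),interpolation=cv2.INTER_CUBIC)
g=np.hstack([f(a,235,185),f(b,287,172,40)]);h=np.hstack([f(b,158,177,30),f(b,400,191,25)])
cv2.imwrite('pics/crop1.png',np.vstack([g,h]))
E
```

```text
(no output)
```

View pics/crop1.png

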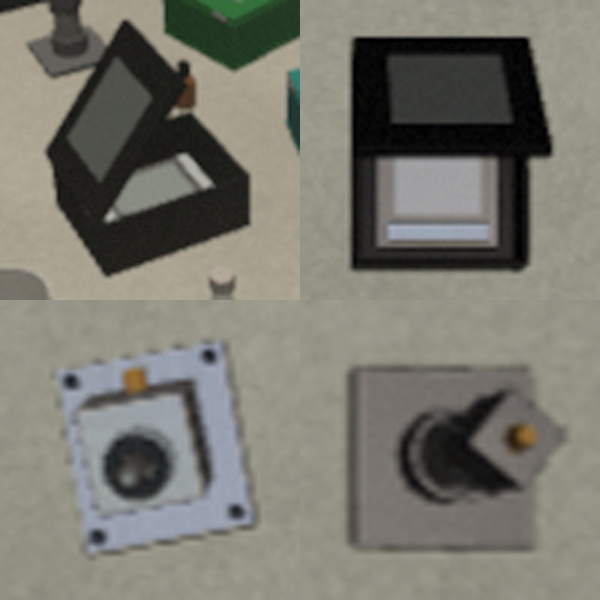

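The crop confirms it: black loader with a raised windowed lid and a cassette. Loader yaw is about 0, block yaw about +0.18, and the coupler grip is turned about 45°. I'll close the fingers and go above the lid.

```bash
python3 -m crank '[[1,[1.9,2.9,0.5],[0,0,0]],[1,[1.9,2.9,0.5],[0,0,0]],[1,[1.9,2.9,0.5],[0,0,0]],[1,[1.9,2.9,0.5],[0,0,0]],[1,[1.9,2.9,0.5],[0,0,0]],[1,[1.9,2.9,0.5],[0,0,0]],[1,[1.9,2.9,0.5],[0,0,0]],[1,[1.9,2.9,0.5],[0,0,0]],[1,[1.9,2.9,0],[0,0,0]],[1,[1.9,2.9,0],[0,0,0]],[1,[1.9,2.9,0],[0,0,0]],[1,[1.9,2.9,0],[0,0,0]]]' 40; python3 -c "
from h import *
st()"
```

```text
clock: 2.4
position: [0.4458, -0.2366, 0.2717]
ee_rot: [0.404, 0.58, -0.404, 0.581]
ft_force: [1.0, 0.4, -0.7]
grip_width: -0.0
2.4 pos [ 0.4458 -0.2366  0.2717] x [ 0.001 -0.001 -1.   ] z [ 0.347 -0.938  0.001] F [ 1.   0.4 -0.7] w -0.00010386361301237761
```

```bash
python3 -m crank '[[1,[2.1,3,0],[0,0,0]],[1,[2.1,3,0],[0,0,0]],[1,[2.1,3,0],[0,0,0]],[1,[2.1,3,0],[0,0,0]],[1,[2.1,3,0],[0,0,0]],[1,[2.1,3,0],[0,0,0]],[1,[2.1,3,0],[0,0,0]],[1,[2.1,3,0],[0,0,0]],[1,[0,0,0],[0,0,0]],[1,[0,0,0],[0,0,0]]]'; python3 -c "
from h import *
st()
p=cam('scene')
find(p,['lid_edge','lid_hinge','loader'],n=4)"
```

```text
clock: 3.23
position: [0.6136, 0.0046, 0.2708]
ee_rot: [0.403, 0.582, -0.402, 0.581]
ft_force: [0.4, -1.2, 0.3]
grip_width: 0.002
3.2333 pos [0.6136 0.0046 0.2708] x [-0.001  0.001 -1.   ] z [ 0.351 -0.936 -0.002] F [ 0.4 -1.2  0.3] w 0.0022133970464377722
lid_edge 0.93 [ 0.2718 -0.28    0.0672] [281. 120.] 
lid_edge 0.91 [0.2724 0.0353 0.0673] [334. 163.] 
lid_edge 0.84 [0.2283 0.2959 0.0737] [409. 206.] 
lid_edge 0.72 [0.5833 0.0018 0.1817] [233. 152.] 
lid_hinge 0.95 [0.3775 0.2689 0.0622] [356. 221.] 
lid_hinge 0.87 [0.4693 0.4789 0.0623] [386. 297.] 
lid_hinge 0.63 [ 0.4167 -0.0082  0.062 ] [285. 170.] 
lid_hinge 0.6 [ 6.636e-01 -4.000e-04  5.890e-02] [209. 198.] 
loader 0.97 [ 0.3004  0.2833 -0.0025] [379. 233.] 
loader 0.96 [ 0.343  -0.2585 -0.0008] [266. 144.] 
loader 0.87 [ 0.5883  0.0019 -0.0021] [235. 207.] 
loader 0.83 [ 0.3446  0.0095 -0.0033] [307. 184.]
```

```bash
python3 -m crank '[[1,[-0.3,0,-3],[0,0,0]],[1,[-0.3,0,-3],[0,0,0]],[1,[-0.3,0,-3],[0,0,0]],[1,[-0.9,0,-0.8],[0,0,0]],[1,[-0.9,0,-0.8],[0,0,0]],[1,[-1,0,-0.9],[0,0,0]],[1,[-0.7,0,-0.9],[0,0,0]],[1,[-0.7,0,-0.9],[0,0,0]],[1,[-0.8,0,-1],[0,0,0]],[1,[-0.5,0,-1],[0,0,0]],[1,[-0.5,0,-1],[0,0,0]],[1,[-0.5,0,-1],[0,0,0]]]'; python3 -m crank '[[1,[-0.4,0,-0.9],[0,0,0]],[1,[-0.3,0,-0.9],[0,0,0]],[1,[-0.3,0,-0.6],[0,0,0]],[1,[0,0,-0.2],[0,0,0]],[1,[0,0,-0.1],[0,0,0]]]'
```

```text
clock: 4.43
position: [0.539, 0.0011, 0.0979]
ee_rot: [0.404, 0.58, -0.404, 0.58]
ft_force: [0.6, 0.3, -0.2]
grip_width: 0.004
clock: 4.85
position: [0.5289, 0.002, 0.0709]
ee_rot: [0.404, 0.581, -0.404, 0.58]
ft_force: [0.4, -0.2, 0.4]
grip_width: 0.003
```

```bash
python3 -m crank '[[1,[0,0,-0.1],[0,0,0]],[1,[0,0,-0.1],[0,0,0]],[1,[0,0,-0.1],[0,0,0]],[1,[0,0,-0.1],[0,0,0]],[1,[0,0,0],[0,0,0]],[1,[0,0,0],[0,0,0]]]'; python3 -c "
from h import *
st()
p=cam('scene','scene2.png')
find(p,['lid_edge'],n=6)
a=cv2.imread('pics/scene2.png')[130:260,160:330]
cv2.imwrite('pics/crop2.png',cv2.resize(a,None,fx=4,fy=4))"
```

```text
clock: 5.35
position: [0.5296, 0.002, 0.0685]
ee_rot: [0.404, 0.58, -0.404, 0.581]
ft_force: [-5.2, 0.4, 11.9]
grip_width: -0.003
5.35 pos [0.5296 0.002  0.0685] x [ 0.001 -0.    -1.   ] z [ 0.347 -0.938  0.001] F [-5.2  0.4 11.9] w -0.0027862407994933736
lid_edge 0.91 [0.3173 0.504  0.07  ] [450. 275.] 
lid_edge 0.9 [0.2283 0.2947 0.0728] [409. 206.] 
lid_edge 0.76 [0.2694 0.0326 0.0637] [334. 163.] 
lid_edge 0.75 [ 0.274  -0.2824  0.0668] [280. 120.] 
lid_edge 0.73 [ 0.5103 -0.0009  0.0655] [258. 180.] 
lid_edge 0.66 [0.6656 0.0019 0.0623] [208. 197.]
```

View pics/crop2.png

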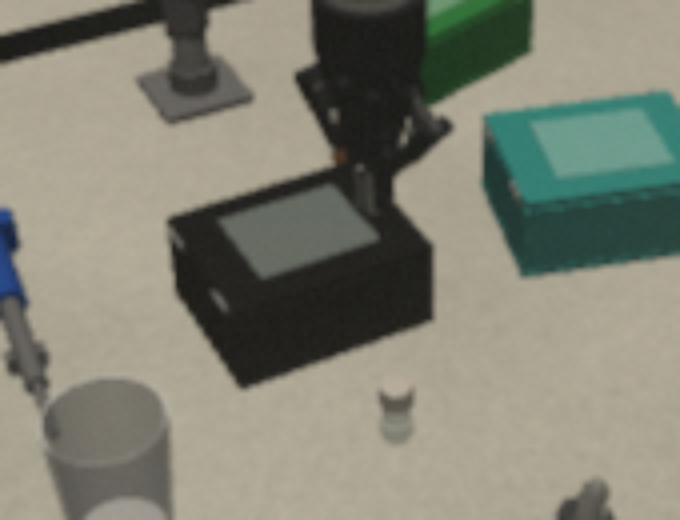

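The lid is shut: lid_edge z is 0.066, and the firm push reads 12 N at TCP z 0.0685. The crop shows the lid flat on the box at about (300,230). Next is the coupler.

```bash
python3 -m crank '[[1,[0,0,2],[0,0,0]],[1,[0,0,4],[0,0,0]],[1,[0,0,4],[0,0,0]],[1,[0,0,4],[0,0,0]],[0,[0,-3,3.0],[0,0,0.11]],[0,[0,-4,0],[0,0,0.11]],[0,[0,-4,0],[0,0,0.11]],[0,[0.3,-4,0],[0,0,0.1]],[0,[0.3,-4,0],[0,0,0]],[0,[0.3,-4,0],[0,0,0]],[0,[0.3,-4,0],[0,0,0]],[0,[0.3,-3.5,0],[0,0,0]]]'; python3 -m crank '[[0,[0,0,0],[0,0,0]],[0,[0,0,0],[0,0,0]],[0,[0,0,0],[0,0,0]]]'; python3 -c "
from h import *
st()
p=cam('wrist','wrist1.png')
print(p['cam_to_world'].round(3))
find(p,['coupler','coupler_grip','stand'],n=2)
q=cam('top');find(q,['coupler','coupler_grip','stand'],n=1)
q=cam('scene');find(q,['coupler','coupler_grip','stand','lid_edge'],n=6)
"
```

```text
clock: 6.45
position: [0.5437, -0.3053, 0.2369]
ee_rot: [0.271, 0.653, -0.272, 0.653]
ft_force: [1.1, 0.2, 0.0]
grip_width: 0.999
clock: 6.7
position: [0.5444, -0.3015, 0.2367]
ee_rot: [0.271, 0.653, -0.271, 0.653]
ft_force: [-0.5, 0.6, 0.6]
grip_width: 0.996
6.7 pos [ 0.5444 -0.3015  0.2367] x [ 0.     0.001 -1.   ] z [ 0.706 -0.708 -0.   ] F [-0.5  0.6  0.6] w 0.9957318482093701
[[ 0.706  0.682  0.193  0.594]
 [-0.708  0.679  0.194 -0.253]
 [ 0.001 -0.274  0.962  0.379]
 [ 0.     0.     0.     1.   ]]
coupler 0.84 [ 0.5492 -0.3076  0.0042] [260. 165.] 
coupler_grip 0.85 [ 0.5516 -0.3084  0.0811] [263. 178.] 
stand 0.71 [ 0.5505 -0.3031 -0.0036] [258. 161.] 
coupler 0.73 [ 0.5473 -0.303   0.0082] [398. 192.] 
coupler_grip 0.79 [ 0.5459 -0.3074  0.0791] [408. 191.] 
stand 0.58 [ 0.5467 -0.3034  0.0058] [398. 193.] 
coupler 0.71 [ 0.549  -0.3061  0.0073] [207. 151.] 
coupler_grip 0.56 [ 0.5462 -0.3061  0.0831] [206. 131.] 
coupler_grip 0.51 [0.5542 0.3267 0.1028] [311. 250.] 
stand 0.5 [ 0.5463 -0.3082 -0.0014] [208. 153.] 
lid_edge 0.8 [0.2713 0.0374 0.0652] [334. 164.] 
lid_edge 0.74 [ 0.2715 -0.2797  0.0655] [281. 121.] 
lid_edge 0.61 [0.3199 0.5042 0.0716] [450. 275.] 
lid_edge 0.59 [0.229  0.2946 0.0695] [408. 207.]
```

View pics/wrist1.png

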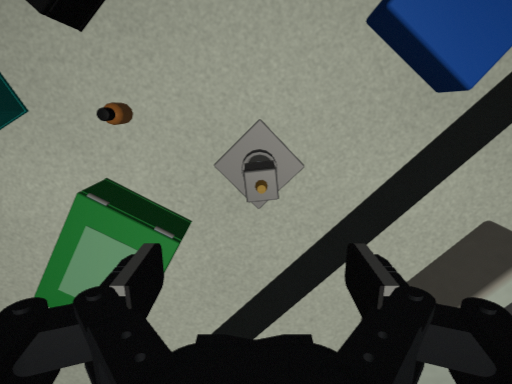

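```bash
python3 -m crank '[[0,[0.2,-0.2,-2],[0,0,0.05]],[0,[0.2,-0.3,-3],[0,0,0.04]],[0,[0,0,-3],[0,0,0]],[0,[0,0,-3],[0,0,0]],[0,[0,0,-3],[0,0,0]],[0,[0,0,-2],[0,0,0]],[0,[0,0,-1],[0,0,0]],[0,[0,0,0],[0,0,0]],[1,[0,0,0],[0,0,0]],[1,[0,0,0],[0,0,0]],[1,[0,0,0],[0,0,0]],[1,[0,0,0],[0,0,0]]]' 100; python3 -m crank '[[1,[0,0,0],[0,0,0]],[1,[0,0,0],[0,0,0]],[1,[0,0,0],[0,0,0]],[1,[0,0,0],[0,0,0]],[1,[0,0,0],[0,0,0]],[1,[0,0,0],[0,0,0]]]'
```

```text
clock: 8.35
position: [0.5489, -0.3075, 0.0683]
ee_rot: [0.241, 0.664, -0.242, 0.665]
ft_force: [0.1, 0.6, -0.5]
grip_width: 0.451
clock: 8.85
position: [0.5489, -0.3074, 0.0681]
ee_rot: [0.241, 0.664, -0.242, 0.665]
ft_force: [0.0, 0.1, 6.8]
grip_width: 0.337
```

```bash
python3 -m crank '[[1,[0,0,1],[0,0,0]],[1,[0,0,3],[0,0,0]],[1,[0,0,4],[0,0,0]],[1,[0,0,4],[0,0,0]],[1,[0,2,3],[0,0,0]],[1,[0,3,2],[0,0,0]],[1,[0,3.5,1],[0,0,0]],[1,[0,3.5,0],[0,0,0]],[1,[0,3.5,0],[0,0,0]],[1,[0,3.5,0],[0,0,0]],[1,[0,3.5,0],[0,0,0]],[1,[0,3.5,0],[0,0,0]]]'; python3 -m crank '[[1,[-0.2,3.5,0],[0,0,0]],[1,[-0.2,3.5,0],[0,0,0]],[1,[-0.2,3.5,0],[0.018,-0.098,0]],[1,[-0.2,3.5,0],[0.018,-0.098,0]],[1,[-0.2,3.5,0],[0.018,-0.099,0]],[1,[-0.2,3.5,0],[0,0,0]],[1,[-0.2,3.5,0],[0,0,0]],[1,[-0.2,3.5,0],[0,0,0]],[1,[0,3.5,0],[0,0,0]],[1,[0,3.5,0],[0,0,0]],[1,[0,0,0],[0,0,0]],[1,[0,0,0],[0,0,0]]]'; python3 -c "
from h import *
s=st()
p=cam('wrist','wrist2.png')
find(p,['nipple','nipple_tip','inlet_block','coupler','coupler_grip'],n=2)
for n in('top','scene'):
  q=cam(n,n+'3.png');find(q,['nipple','nipple_tip','inlet_block','coupler','coupler_grip'],n=2)
"
```

```text
clock: 9.85
position: [0.5476, -0.0454, 0.2475]
ee_rot: [0.241, 0.664, -0.242, 0.665]
ft_force: [0.6, 0.5, -1.0]
grip_width: 0.335
clock: 10.85
position: [0.5308, 0.3055, 0.2469]
ee_rot: [0.291, 0.567, -0.184, 0.748]
ft_force: [-0.0, -0.1, -1.3]
grip_width: 0.34
10.85 pos [0.5308 0.3055 0.2469] x [ 0.289  0.055 -0.956] z [ 0.742 -0.644  0.187] F [-0.  -0.1 -1.3] w 0.34043379289192094
nipple 0.92 [0.57   0.3267 0.0592] [235. 173.] 
nipple_tip 0.64 [0.554  0.3257 0.102 ] [229. 184.] 
coupler 0.56 [0.5443 0.3095 0.1894] [248. 213.] 
coupler_grip 0.9 [0.5281 0.3002 0.2604] [261. 266.] 
inlet_block 0.8 [ 0.5709  0.33   -0.0017] [160. 181.] 
nipple 0.72 [0.5721 0.3264 0.0607] [303. 266.] 
nipple_tip 0.81 [0.5536 0.3238 0.1044] [310. 248.] 
nipple_tip 0.39 [0.5131 0.001  0.0689] [258. 179.] 
coupler 0.94 [0.5519 0.3089 0.1938] [310. 213.] 
coupler_grip 0.83 [0.5251 0.3005 0.2643] [321. 179.]
```

View pics/wrist2.png

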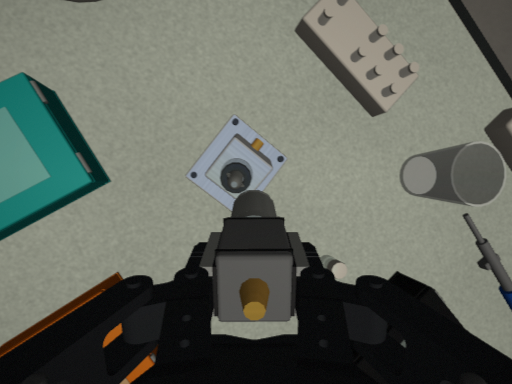

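```bash
cat >> h.py <<'E'
def ray(p,u,v,z):
    K=p['intrinsics'];d=np.linalg.inv(K)@[u,v,1];d=p['cam_to_world'][:3,:3]@[d[0],-d[1],-d[2]];c=p['cam_to_world'][:3,3];return c+d*(z-c[2])/d[2]
E
python3 - <<'E'
from h import *
p=cam('wrist')
A,B,C=[ray(p,u,v,.012) for u,v in((236,121),(281,158),(194,175))]
print(A,B,C,'mid of diagonal',(B+C)/2)
for d in(A-B,A-C): print(np.linalg.norm(d),np.arctan2(d[1],d[0]))
nz=np.array([-.291,-.053,.955]);f=np.array([.5705,.3283,.059])
s=st()
print('tip px',px(p,f+.046*nz),'foot px',px(p,f))
for m in(.066,.034,.018,.012): print(m,'delta cm',(f+(m+.060)*nz-s['position'])*100)
g=p['frame'][100:240,160:330,::-1];cv2.imwrite('pics/crop4.png',cv2.resize(g,None,fx=4,fy=4,interpolation=2))
E
```

```text
[0.62083485 0.36909701 0.012     ] [0.63497276 0.29630652 0.012     ] [0.5368877 0.3526339 0.012    ] mid of diagonal [0.58593023 0.32447021 0.012     ]
0.07415076558286175 1.7626353032425202
0.08554623339270932 0.19365510772263944
11.8 pos [0.5321 0.3029 0.2468] x [ 0.291  0.053 -0.955] z [ 0.739 -0.647  0.189] F [ 0.1  0.4 -1.7] w 0.3342099767086303
tip px [228.72193216 180.68258359] foot px [231.96603639 170.93926152]
0.066 delta cm [ 0.16867832  1.87303506 -6.74540615]
0.034 delta cm [ 1.09987832  2.04263506 -9.80140615]
0.018 delta cm [  1.56547832   2.12743506 -11.32940615]
0.012 delta cm [  1.74007832   2.15923506 -11.90240615]
```

View pics/crop4.png

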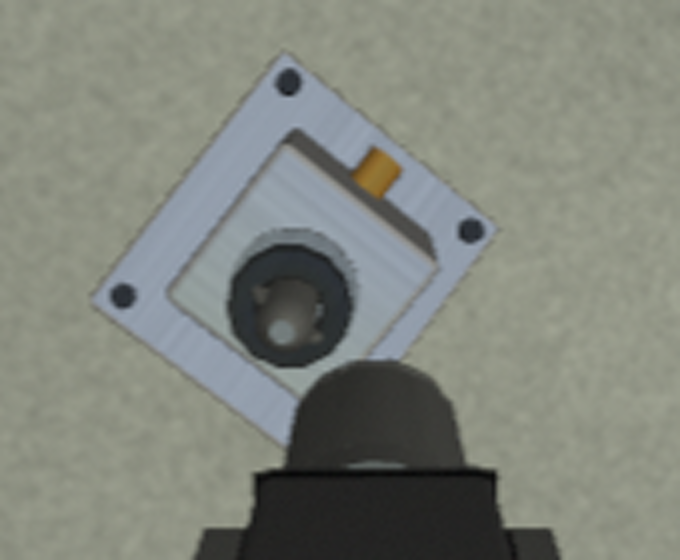

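```bash
python3 - <<'E'
from h import *
nz=np.array([-.29,-.057,.955])
p=cam('wrist');t=cam('top','top4.png');s=cam('scene','scene4.png')
print('tip',ray(p,230.5,182.5,.103)-.046*nz,'collar',ray(p,232.7,176.2,.080)-.022*nz)
# where does the held coupler sit (TCP model vs picture)
o=telemetry.get_obs()['position']
for m in(-.06,-.007,.038,.05):print(m,[px(c,o+m*nz).round(1) for c in(p,t,s)])
f=np.array([.5715,.327,.059])
print([px(c,f+.046*nz).round(1) for c in(p,t,s)])
c=lambda n,x,y,w=40:cv2.resize(cv2.imread(n)[y-w:y+w,x-w:x+w],(400,400),interpolation=2)
cv2.imwrite('pics/crop5.png',np.hstack([c('pics/top4.png',155,180),c('pics/scene4.png',312,225,50)]))
E
```

```text
tip [0.5705801 0.3260498 0.05907  ] collar [0.57154277 0.32617363 0.05899   ]
-0.06 [array([252.8, 209.4]), array([153.8, 182.2]), array([310. , 213.3])]
-0.007 [array([252.9, 242.1]), array([150.3, 187.1]), array([317.3, 191.1])]
0.038 [array([253. , 291.8]), array([147. , 191.6]), array([323.8, 171.1])]
0.05 [array([253. , 311.8]), array([146. , 192.9]), array([325.6, 165.6])]
[array([230.6, 181.1]), array([153.7, 182. ]), array([308.6, 249.5])]
```

View pics/crop5.png

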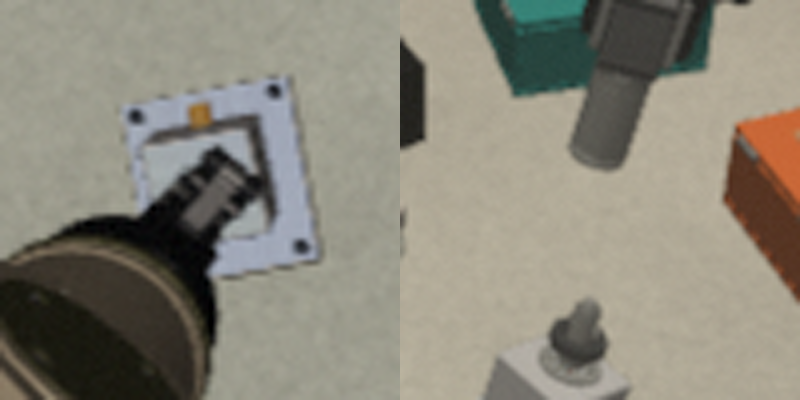

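```bash
python3 -m crank '[[1,[0,0.8,-0.7],[0,0,0]],[1,[0.1,0.8,-2],[0,0,0]],[1,[0.1,0.1,-2],[0,0,0]],[1,[0,0,-2],[0,0,0]],[1,[0,0,0],[0,0,0]],[1,[0,0,0],[0,0,0]],[1,[0,0,0],[0,0,0]]]'; python3 - <<'E'
from h import *
nz=np.array([-.29,-.057,.955]);f=np.array([.571,.3265,.059])
s=st(); print('err cm',(f+.126*nz-s['position'])*100)
p=cam('wrist','wrist5.png');q=cam('scene','scene5.png')
m=s['position']-.06*nz
for c in(p,q): print(px(c,m),px(c,f+.046*nz))
c=lambda n,x,y,w=40:cv2.resize(cv2.imread('pics/'+n)[y-w:y+w,x-w:x+w],(400,400),interpolation=2)
cv2.imwrite('pics/crop6.png',np.hstack([c('wrist5.png',250,190,50),c('scene5.png',310,240)]))
E
```

```text
clock: 12.53
position: [0.5346, 0.3203, 0.1811]
ee_rot: [0.293, 0.566, -0.185, 0.749]
ft_force: [0.6, 1.0, -1.0]
grip_width: 0.338
12.5333 pos [0.5346 0.3203 0.1811] x [ 0.292  0.054 -0.955] z [ 0.738 -0.647  0.189] F [ 0.6  1.  -1. ] w 0.3378635400038673
err cm [-0.01508504 -0.0979789  -0.18100022]
[252.77607515 209.45497283] [252.99784108 201.78536855]
[311.44263693 241.53280072] [308.61494306 249.31322324]
```

View pics/crop6.png

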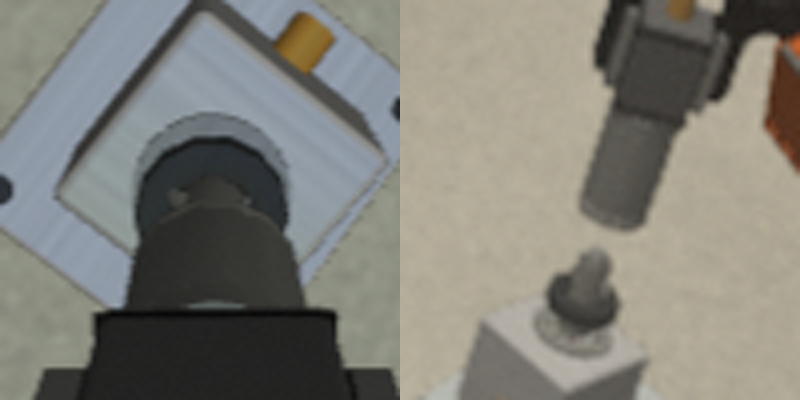

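Coupler and nipple line up in both views: in the scene crop the skirt axis reaches the tip at (597,250), and in the wrist crop the skirt centre is at 215 against the ring at 212. Going in along the axis.

```bash
python3 -m crank '[[1,[0.29,0.03,-0.95],[0,0,0]],[1,[0.29,0.03,-0.95],[0,0,0]],[1,[0.2,0.04,-0.67],[0,0,0]],[1,[0.15,0.03,-0.48],[0,0,0]],[1,[0,0,0],[0,0,0]],[1,[0,0,0],[0,0,0]]]' 120; python3 - <<'E'
from h import *
nz=np.array([-.29,-.057,.955]);f=np.array([.571,.3265,.059])
s=st(); d=s['position']-f;print('mouth',d@nz-.06,'lat',d-(d@nz)*nz, 'Fax',np.dot(s['ft_force'],nz),s['torque'])
E
```

```text
clock: 13.13
position: [0.5433, 0.3212, 0.1488]
ee_rot: [0.292, 0.566, -0.186, 0.748]
ft_force: [-0.4, 0.0, -1.5]
grip_width: 0.336
13.1333 pos [0.5433 0.3212 0.1488] x [ 0.29   0.053 -0.956] z [ 0.739 -0.647  0.188] F [-0.4  0.  -1.5] w 0.3363987502619979
mouth 0.03407900291498514 lat [-4.52473950e-04  9.45415814e-05 -7.00891304e-05] Fax -1.324551036029027 [-0.07342715  0.35865022  0.03325216]
```

```bash
python3 -m crank '[[1,[0.12,0.02,-0.38],[0,0,0]],[1,[0.12,0.02,-0.38],[0,0,0]],[1,[0.12,0.02,-0.38],[0,0,0]],[1,[0,0,0],[0,0,0]],[1,[0,0,0],[0,0,0]]]'; cat >m.py <<'E'
from h import *
nz=np.array([-.29,-.057,.955]);f=np.array([.571,.3265,.059])
s=st(); d=s['position']-f;print('mouth',d@nz-.06,'lat',d-(d@nz)*nz, 'Fax',np.dot(s['ft_force'],nz),s['torque'])
E
python3 m.py
```

```text
clock: 13.55
position: [0.5472, 0.3214, 0.1371]
ee_rot: [0.292, 0.566, -0.186, 0.748]
ft_force: [4.3, 2.2, -9.6]
grip_width: 0.334
13.55 pos [0.5472 0.3214 0.1371] x [ 0.29   0.053 -0.956] z [ 0.739 -0.647  0.188] F [ 4.3  2.2 -9.6] w 0.3341817465563675
mouth 0.02174420187311424 lat [-1.06049769e-04 -4.48081786e-04 -5.36463298e-06] Fax -10.524004557937799 [ 0.38767325 -0.34558832  0.06878724]
```

```bash
python3 -m crank '[[1,[0.09,0.02,-0.29],[0,0,0]],[1,[0.09,0.02,-0.29],[0,0,0]],[1,[0.09,0.02,-0.29],[0,0,0]],[1,[0.03,0.01,-0.1],[0,0,0]],[1,[0,0,0],[0,0,0]],[1,[0,0,0],[0,0,0]]]'; python3 m.py
```

```text
clock: 14.05
position: [0.5501, 0.3225, 0.1285]
ee_rot: [0.292, 0.566, -0.186, 0.748]
ft_force: [-3.6, -3.6, 7.1]
grip_width: 0.337
14.05 pos [0.5501 0.3225 0.1285] x [ 0.291  0.053 -0.955] z [ 0.739 -0.647  0.189] F [-3.6 -3.6  7.1] w 0.33695696030437006
mouth 0.012707123191840364 lat [0.00015331 0.00012386 0.00010161] Fax 8.066625236030074 [-0.7024073   0.90331689 -0.12918337]
```

```bash
python3 -m crank '[[1,[0.04,0.01,-0.14],[0,0,0]],[1,[0.04,0.01,-0.14],[0,0,0]],[1,[0,0,0],[0,0,0]],[1,[0,0,0],[0,0,0]],[1,[0,0,0],[0,0,0]]]'; python3 m.py
```

```text
clock: 14.47
position: [0.5506, 0.323, 0.1279]
ee_rot: [0.292, 0.565, -0.186, 0.749]
ft_force: [-17.3, -9.5, 29.7]
grip_width: 0.337
14.4667 pos [0.5506 0.323  0.1279] x [ 0.292  0.052 -0.955] z [ 0.738 -0.647  0.191] F [-17.3  -9.5  29.7] w 0.33690494513518554
mouth 0.011875943532852082 lat [0.00048243 0.00062459 0.00023089] Fax 33.912151194082675 [-2.29445907  2.67237153 -0.52120977]
```

Hard stop reached: the axial force jumped to 34 N for 0.8 mm of travel. I'll ease off slightly, then check.

```bash
python3 -m crank '[[1,[-0.03,-0.01,0.09],[0,0,0]],[1,[0,0,0],[0,0,0]],[1,[0,0,0],[0,0,0]],[1,[0,0,0],[0,0,0]],[1,[0,0,0],[0,0,0]],[1,[0,0,0],[0,0,0]]]'; python3 m.py; python3 - <<'E'
from h import *
q=cam('scene','scene7.png');p=cam('wrist','wrist7.png')
find(q,['coupler','coupler_grip','vial','dropper','cup','pipette'],n=1); find(q,['lid_edge'],n=6)
c=lambda n,x,y,w=40:cv2.resize(cv2.imread('pics/'+n)[y-w:y+w,x-w:x+w],(400,400),interpolation=2)
cv2.imwrite('pics/crop7.png',np.hstack([c('scene7.png',305,250),c('scene7.png',240,200,60)]))
E
```

```text
clock: 14.97
position: [0.5504, 0.3229, 0.128]
ee_rot: [0.292, 0.565, -0.186, 0.749]
ft_force: [-13.0, -6.1, 20.2]
grip_width: 0.338
14.9667 pos [0.5504 0.3229 0.128 ] x [ 0.292  0.052 -0.955] z [ 0.738 -0.647  0.19 ] F [-13.   -6.1  20.2] w 0.33804465322041116
mouth 0.012092852397769194 lat [0.00033364 0.00046627 0.0001764 ] Fax 23.37729328333664 [-1.62567416  2.00630851 -0.38730462]
coupler 0.77 [0.5709 0.3272 0.0696] [303. 263.] 
coupler_grip 0.75 [0.5448 0.3208 0.1454] [314. 232.] 
vial 0.63 [0.5866 0.1517 0.    ] [260. 238.] 
dropper 0.6 [ 0.4804 -0.1459 -0.0024] [246. 171.] 
cup 0.64 [0.7758 0.1484 0.0032] [191. 263.] 
pipette 0.92 [ 0.7792 -0.0705  0.0014] [163. 212.] 
lid_edge 0.7 [0.2289 0.2946 0.0708] [408. 206.] 
lid_edge 0.63 [ 0.2733 -0.2803  0.0663] [280. 120.] 
lid_edge 0.57 [0.3194 0.5032 0.0712] [449. 275.] 
lid_edge 0.56 [ 0.5167 -0.0019  0.0683] [256. 179.]
```

View pics/crop7.png

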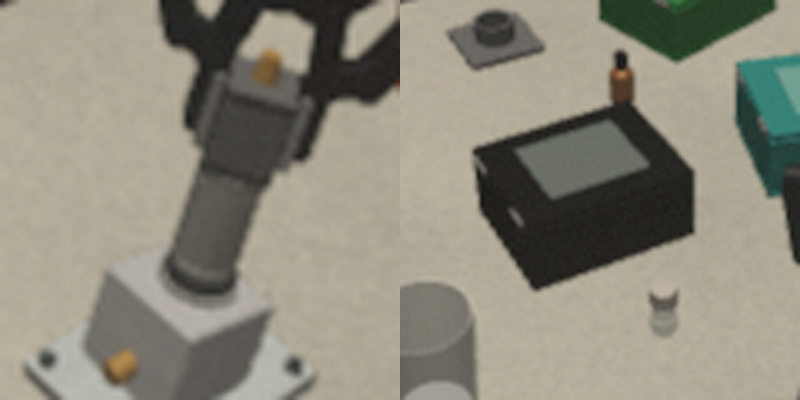

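The coupler is down square, with its skirt on the pressed collar at crop (200,278). The lid is flat, and the vial and dropper are standing where they were. Handing in.

```bash
python3 -c "
from h import *
print(manip.hand_in()); st()"
```

```text
the job is handed in; nothing more can be done
None
the job is handed in; nothing more can be done
```

I shut the loader's lid, pressed the coupler onto the nipple until it snapped over the springs, pushed it down to the collar's stop, and handed in while still gripping and pressing. The hand-in gave no verdict.

**Last checks before hand-in:**
- **Coupler:** the mouth is about 12.1 mm from the nipple's foot, less than 1 mm sideways and within about 0.01 rad of the axis. These come from the tool pose and assume the coupler did not slip in the grip. The axial push of about 23 N is well above the collar spring's 9 N, so the collar should be on its stop.
- **Grip:** grip command 120 N, with the opening steady on the coupler.
- **Lid:** flat in the picture, with the edge found at z = 0.068 m, which matches shut.
- **Vial, dropper, cup, pipette:** all within about 6 mm of where they were first found, which is close to the detection noise.

**Disagreements:**
- The base-plate screws put the nipple's foot about 5 mm away from the network's estimate. I used the nipple itself as seen by the wrist and scene cameras, and the coupler went on cleanly.
- There is a sideways force of about 10 N at the wrist, which I left in.

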